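# Clamp a filter cassette with the hand-cranked cam and press its cap home

## Robot

A 6-joint arm with a two-finger parallel gripper is mounted at the origin on a cart in front of the work surface, level with it; the furniture and walls round the work are solid. World frame = base frame: x ahead of the robot, y to its left, z up, the work surface at z = 0. Lengths are in m, angles in rad, forces in N, time in s.
With the tool pointing down it reaches from about 0.3 to 0.875 m from the base axis. Payload 6.4 kg.
Tool frame: the origin (TCP) lies between the finger pads; the fingertips stand ctrl.tip_extent ahead of it and the grasp point (between the pads) is the TCP (ctrl.tip_extent is the distance from the TCP to the fingertips, in m); z points along the fingers, y is the line along which they close (so a half turn about z gives the same grasp; the last joint's range is limited). The gripper opens to 85 mm and grips with 20 to 120 N. Pads are 22 mm wide; open, the fingers measure 114 mm over their backs; the gripper's body (76 mm by 85 mm) begins 54 mm behind the grasp point. The pads swing forward as they close: fully open they stand 13 mm farther back than shut.
Start: joints at [1.019, 0.181, 1.607, -0, 1.354, -0.206], TCP at [0.195, 0.541, 0.25] pointing down, gripper open.
Joint ranges: [-2.99, 2.99], [-0.89, 2.07], [0.3, 2.58], [-1.14, 4.28], [0, 2.63], [-3.12, 3.12]. Speed limits (rad/s): [2.57, 2.57, 3.01, 3.14, 3.14, 3.14].

## Interface

Orientations are given as a unit quaternion [w, x, y, z].
In Python, from bench import ctrl gives the robot as it stands.
- The arm moves only by the tool send_rows, never from a script. Its arguments are lists of equal length, an entry for each row: "dr": the turn, a rotation vector about the tool's x, y, z in units of 6 degrees (1.0 is 6 degrees), a list of three; "xyz": the shift along the tool's x, y, z in cm, a list of three; "jaw": the opening in per cent of the stroke, from 0 (shut) to 100 (fully open). In form: {"dr": [[wx, wy, wz], ...], "xyz": [[dx, dy, dz], ...], "jaw": [jaw, ...]}. A call has exactly 8 rows; each row is the pose to reach, as a shift and turn from the pose commanded when the call began, along the tool's axes at that moment; what a row does not reach only later rows make up. A row lasts 1/8 s, in which the tool goes at most 62.5 mm and 10.7 degrees, less where a joint would pass 70% of its speed; a pose out of reach is approached as far as the arm can. A call with a gripper value outside its range is refused whole. The fingers move at their own pace and stop on an object; the grip force is fixed at half the most. Time passes only in rows, so rows that repeat a pose let the fingers close, or fill a call up. It gives the time, the measured TCP pose, the force, the opening and the grip force at its end, in the units of the state.
- ctrl.get_obs(): the state, without advancing time (a new reading comes with each control period).
- ctrl.camera(name): name is "side" or "top"; returns the picture (384x512x3 uint8, red, green, blue); there is no depth.
- ctrl.calibration(name): a dict with "camera_matrix" (3x3 intrinsics, pixels), "D" ([k1, k2, p1, p2, k3] as OpenCV has them; the pictures are not rectified), "world_from_camera" (4x4, takes a point from camera to world coordinates). Camera axes: x right, y up, looking along -z (the intrinsics and any distortion apply to the point x, -y, -z); pixel columns grow to the right and rows downward; lengths in m; the calibration is good to about 2 mm. A picture is of the moment at which its call begins. calibration takes no time and is no camera call.
- ctrl.hand_in(): hands the job in; it is judged then, once.
The state is a dict: "time_s": time; "q": joint angles; "dq": joint speeds; "joint_efforts": joint torques, N m; "eef_pos": TCP position; "eef_rot": TCP orientation; "wrist_force": force on the tool from outside, world axes, zero at the start; "torque": the same for the moment, N m; "opening": opening from 0.0 (shut) to 1.0 (fully open); "grasp_force": force on a finger pad.
Only numpy, scipy, OpenCV 4.12 (cv2) and the standard library are available. Lean on these libraries where they do the work, as an engineer would, in place of code of your own. Each camera call takes 0.05 s, during which the arm holds its last target. There are 200 camera calls.

## Task

Stand the filter cassette upright in the nest of the cam clamp, touching or close to the two pins, then crank the cam clockwise until the follower rests in the middle of the cam's high dwell, so that the jaw holds the cassette firmly against the pins, and let go of the knob. Pick up the seating tool, set its foot squarely on the cassette's cap and press the cap fully home; push the cap with nothing but the tool. Stand the tool upright back on its round rest, leave the cassette clamped, and do not disturb the bench timer, the petri dish or the beaker.

Things in the scene. Friction and masses are not known exactly. Their poses are not given: they have to be found in the camera images.
- cam_fixture: Manual cam clamp, fixed to the bench: aluminium base plate 110 (x) x 250 (y) x 12 mm. Origin: centre of its underside, z up. Along its y: crank and cam (axis at y -70 mm), guide block (y -21 to +15, top 34 mm above the bench) with the follower bar in it, jaw, nest with two steel pins (8 mm diameter, 14 mm above the plate, at x +-13.8, y +89.6 mm).
- nest (a point): Centre of a clamped cassette's underside: on the plate's top (12 mm above the bench), fixture x 0, y +70 mm, where a 40 mm round touches both pins. Axes as the fixture's. At the start the jaw (34 mm wide, top 27 mm above the bench) leaves 9.5 mm of room, so set a cassette down about 3 mm from the pins (3 mm towards -y of this point): the jaw pushes it home.
- cam_axis (a point): Point on the vertical axis of crank and cam, at the plate's top (12 mm above the bench).
- knob_grip (a point): Grip point of the crank's upright black knob: on its axis, 25 mm above its lower end and 17 mm below its top, 62 mm above the bench. The knob is a cylinder of 18 mm diameter, 42 mm tall, 55 mm from the cam axis, and spins freely on its pin, so a gripper can hold it without turning along. The crank arm below it ends 36 mm above the bench.
- crank (a joint): Angle of crank and cam (rad), grows clockwise seen from above; stops at -0.1 and 3.9. Starts at 0 to 0.4, roller on the low round. The cam rises from about 0.5; the high dwell (35 mm radius) lies from 1.78 to 2.82, middle 2.30, lobe pointing at the roller; then it falls. Friction keeps it where it is left or nearly so; turning takes up to about 8 N at the knob.
- follower (a joint): Travel of the steel follower bar along fixture +y (m): 0 on the low round, about 0.012 in the dwell. A spring holds its roller on the cam.
- jaw (a joint): How far the jaw at the follower's end is pushed back on its spring (m): 0 when it touches nothing, about 0.002 when it clamps a cassette in the dwell (some 6 N).
- cassette: Loose white filter cassette: upright cylinder, 40 mm diameter, body 34 mm tall, 70 g, with a grey cap standing proud on top. Origin: centre of its underside; z up through the cap. Starts upright on the bench.
- cap (a joint): How far the cap is pressed down (m): 0 proud (top 43 mm above the cassette's underside), 0.005 fully home (top at 38 mm, its flange on the body) against a hard stop. It moves only under about 8 N and stays where it is left.
- cap_top (a point): Centre of the cap's flat top, 37 mm in diameter.
- seating_tool: Loose steel seating tool: a flat round foot of 34 mm diameter and 9 mm height, a straight round handle of 22 mm diameter from 14 to 78 mm and a 27 mm button top at 90 mm; 160 g. Origin: centre of the foot's underside; z up along the handle. Starts upright on its rest.
- tool_rest: Fixed flat aluminium disc on the bench, 70 mm diameter, 6 mm high. Origin: centre of its underside.
- bench_timer: Bystander: small white bench timer, 62 x 66 x 18 mm. Origin: centre of its underside.
- petri_dish: Bystander: clear petri dish, 59 mm diameter, 15 mm high. Origin: centre of its underside.
- beaker: Bystander: small glass beaker, 44 mm diameter, 58 mm tall. Origin: centre of its underside.
Mind the look-alikes: they are no part of the job. Leave any red look-alike of the cassette alone. Several things have the shape of the tool_rest; the one meant has the colours described above.

How it is judged:
On the way, in this order (a step that is already met when the one before it is completed fails the run):
1. the cassette stands in the nest (within 8 mm of its clamped place), released (horizontal distance between cassette and nest below 0.008 m and z of cassette in the frame of nest below 0.003 m and angle between cassette's own z axis and vertical below 0.08 rad and contact force between the fingers and cassette below 0.1 N and value of joint crank below 1.7 rad), for 0.2 s.
2. the follower rests in the dwell, the jaw holds the cassette against the pins and the knob is released, the cap still proud (value of joint crank between 1.82 and 2.78 rad and value of joint follower above 0.0112 m and value of joint jaw above 0.0008 m and horizontal distance between cassette and nest below 0.004 m and z of cassette in the frame of nest below 0.003 m and angle between cassette's own z axis and vertical below 0.08 rad and contact force between the fingers and cam_fixture below 0.1 N and value of joint cap below 0.003 m), for 0.3 s.
3. the seating tool, square (within 0.1 rad) and within 6 mm of the cap's centre, has the cap home (value of joint cap above 0.0042 m and contact force between seating_tool and cassette above 0.5 N and angle between seating_tool's own z axis and vertical below 0.1 rad and horizontal distance between seating_tool and cap_top below 0.006 m), for 0.05 s.
At the end, for the whole second after the job is handed in: Crank in the dwell (1.82 to 2.78), follower above 11.2 mm, jaw pushed back over 0.8 mm by the cassette, which is upright within 4 mm of its clamped place; cap at least 4.2 of 5 mm down; tool upright on its rest, within 20 mm of the centre; all still (value of joint crank between 1.82 and 2.78 rad and value of joint follower above 0.0112 m and value of joint jaw above 0.0008 m and horizontal distance between cassette and nest below 0.004 m and z of cassette in the frame of nest below 0.003 m and angle between each of cassette, seating_tool's own z axis and vertical below 0.08 rad and value of joint cap above 0.0042 m and horizontal distance between seating_tool and tool_rest below 0.02 m and z of seating_tool in the frame of tool_rest below 0.009 m and linear speed of each of seating_tool, cassette below 0.02 m/s); the robot touches nothing.
It fails at once if the cap is pushed by something other than the seating tool (velocity of joint cap above 0.01 m/s and contact force between seating_tool and cassette below 0.05 N).
It fails at once if a bystander (timer, petri dish, beaker) is shifted by more than 20 mm (distance of any of bench_timer, petri_dish, beaker from where it was at the start of the episode above 0.02 m).
It also fails if it takes over 72 s, if anything falls off the work surface, if the arm or the gripper's body presses on something with over 40 N, if the wrist force passes 120 N, or if a joint passes its speed limit or range.

## Working session

There is one attempt and no reset: what is moved stays moved. The work goes in short steps, Python scripts to look and compute and a tool call to move; the robot and the scene stay as the last step left them, time stands still between calls to the robot, and variables do not carry over. Pictures are saved under pics/ and viewed, at most 11 in all, crops included, and the job is handed in when it is done.

Besides the shell and the picture viewer there is one more tool, called after "Call:" as name(argument=value, ...), one argument or row to a line, values as JSON. send_rows: Moves the arm, as the interface text tells. Its arguments: {"type":"object","properties":{"dr":{"type":"array","items":{"type":"array","items":{"type":"number"}}},"xyz":{"type":"array","items":{"type":"array","items":{"type":"number"}}},"jaw":{"type":"array","items":{"type":"number"}}},"required":["dr","xyz","jaw"]}

```bash
mkdir -p pics; cat > h.py <<'E'
import numpy as np,cv2
from bench import ctrl
from scipy.spatial.transform import Rotation as R
def cal(n):
    c=ctrl.calibration(n);return np.array(c["camera_matrix"],float),np.array(c["D"],float),np.array(c["world_from_camera"],float)
def ray(n,px):
    K,D,T=cal(n);p=cv2.undistortPoints(np.array([[px]],float),K,D)[0,0]
    return T[:3,3],T[:3,:3]@np.array([p[0],-p[1],-1])
def onz(n,px,z):
    o,d=ray(n,px);return o+d*(z-o[2])/d[2]
def proj(n,P):
    K,D,T=cal(n);p=(np.array(P,float).reshape(-1,3)-T[:3,3])@T[:3,:3];p=p*[1,-1,-1]
    return cv2.projectPoints(p,np.zeros(3),np.zeros(3),K,D)[0][:,0]
def shot(n,f):
    im=ctrl.camera(n);cv2.imwrite(f"pics/{f}.png",im[:,:,::-1]);return im
def rel(target):  # world point -> tool shift in cm
    o=ctrl.get_obs();w,x,y,z=o["eef_rot"];return R.from_quat([x,y,z,w]).inv().apply(np.array(target)-o["eef_pos"])*100
E
python3 - <<'E'
from h import *
a=shot("top","t0");b=shot("side","s0")
for n in("top","side"):
    K,D,T=cal(n);print(n,K.round(1).tolist(),D,T.round(3).tolist())
o=ctrl.get_obs();print(o,ctrl.tip_extent)
E
cd pics; python3 -c "
import cv2
for n in('t0','s0'):
    cv2.imwrite(n+'b.png',cv2.resize(cv2.imread(n+'.png'),(800,600),interpolation=cv2.INTER_CUBIC))"
```

```text
top [[433.1, 0.0, 256.5], [0.0, 433.1, 195.0], [0.0, 0.0, 1.0]] [-0.12519343  0.          0.          0.          0.        ] [[0.008, 0.993, -0.121, 0.363], [-1.0, 0.009, 0.009, -0.039], [0.01, 0.121, 0.993, 1.24], [0.0, 0.0, 0.0, 1.0]]
side [[433.1, 0.0, 252.8], [0.0, 433.1, 194.8], [0.0, 0.0, 1.0]] [-0.15789522  0.          0.          0.          0.        ] [[-0.927, 0.202, -0.315, 0.153], [-0.374, -0.445, 0.813, 0.9], [0.024, 0.872, 0.489, 0.658], [0.0, 0.0, 0.0, 1.0]]
{'time_s': 0.1, 'q': array([ 1.01865971e+00,  1.81477526e-01,  1.60789190e+00,  9.02987184e-06,
        1.35379264e+00, -2.06274237e-01]), 'dq': array([ 6.35093773e-04, -1.69241433e-03,  5.59473670e-06,  8.62918657e-04,
        3.54546620e-04, -2.64543257e-03]), 'joint_efforts': array([-2.66913767e-04, -4.45874798e+01, -3.52238703e+01, -2.79666292e-04,
        4.15118120e-03,  2.89101922e-05]), 'eef_pos': array([0.19465183, 0.54056483, 0.24947594]), 'eef_rot': array([-2.94579846e-04,  1.72071464e-01,  9.85084157e-01, -7.27328717e-04]), 'wrist_force': array([0.07278381, 0.83058142, 0.32507817]), 'torque': array([-0.02216308, -0.03223045, -0.02747639]), 'grasp_force': 0.0, 'opening': 0.9986830189616601} 0.019
```

View pics/t0b.png

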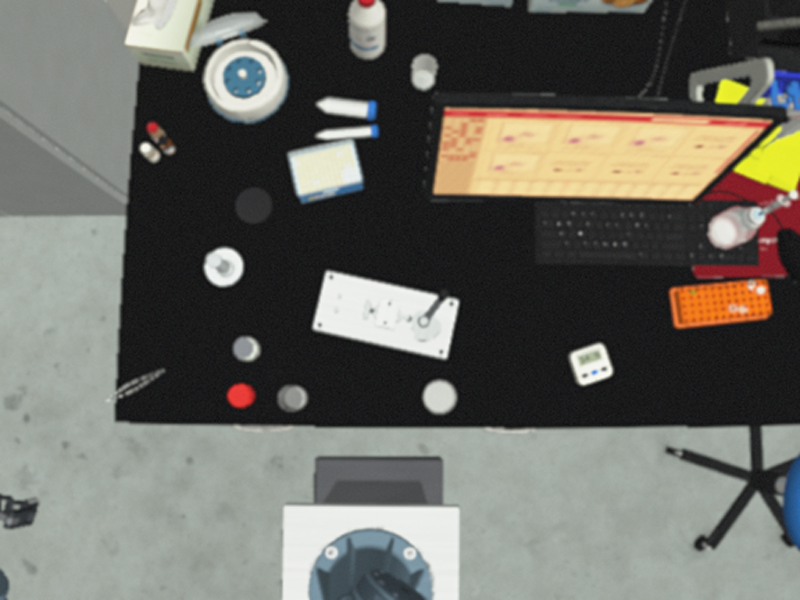

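View pics/s0b.png

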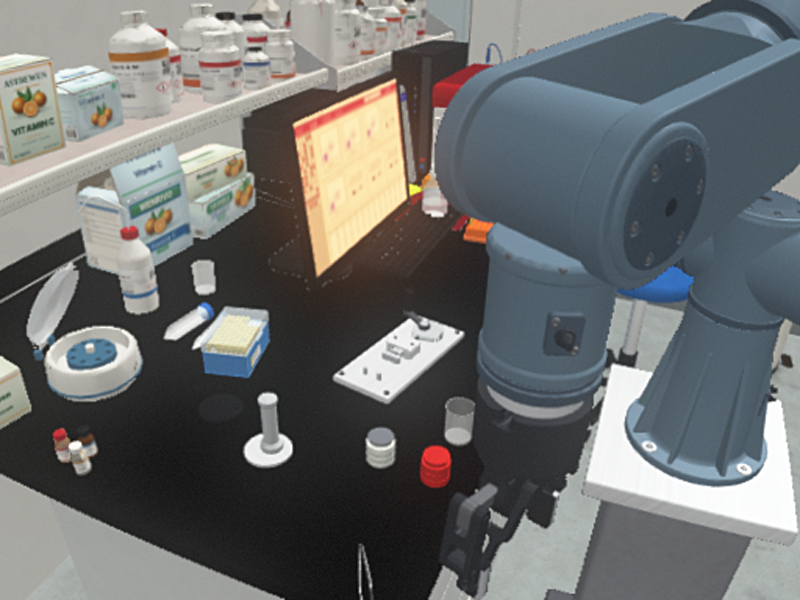

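The top view shows (800×600 scale) cassette ≈(246,348), red decoy (240,396), beaker (292,398), tool on white rest (223,267), fixture ≈(386,314) with the crank on its right and the pins on its left, knob ≈(445,297), petri dish (440,397), timer (590,364). The dark disc at (253,205) is a look-alike rest.

```bash
python3 - <<'E'
from h import *
t=cv2.imread("pics/t0.png");s=cv2.imread("pics/s0.png")
g=cv2.cvtColor(t,cv2.COLOR_BGR2GRAY)
m=(g>60).astype(np.uint8)
n,l,st,c=cv2.connectedComponentsWithStats(m)
for i in range(1,n):
    x,y,w,h,a=st[i]
    if a>60 and 120<x<300 and 140<y<265: print(st[i],c[i].round(1), onz("top",c[i],0.012).round(3))
k=l[int(314*.64)-12,int(386*.64)-20]
cn=max(cv2.findContours((l==k).astype(np.uint8),0,2)[0],key=cv2.contourArea) if k else None
if cn is not None:
    W=np.array([onz("top",p[0],.012)[:2] for p in cn.astype(float)]).astype(np.float32)
    r=cv2.minAreaRect(W);print(r)
a=cv2.resize(t[160:265,125:305],None,fx=4.4,fy=4.4,interpolation=cv2.INTER_CUBIC)
cv2.imwrite("pics/tc.png",a)
b=cv2.resize(s[190:325,150:310],None,fx=4.4,fy=4.4,interpolation=cv2.INTER_CUBIC);print(b.shape)
cv2.imwrite("pics/sc.png",b)
E
```

```text
[130 158  27  26 562] [142.7 170.3] [0.582 0.28  0.012]
[ 199  172   96   59 3679] [246.5 201.1] [ 0.495 -0.022  0.012]
[149 215  18  17 249] [157.4 222.9] [0.43  0.231 0.012]
[270 242  23  24 421] [281.  253.6] [ 0.347 -0.121  0.012]
[145 245  18  16 215] [153.7 252.8] [0.345 0.239 0.012]
[177 246  20  18 285] [186.7 254.3] [0.342 0.145 0.012]
((0.49544307589530945, -0.022059783339500427), (0.25678831338882446, 0.11811237037181854), 77.95648956298828)
(594, 704, 3)
```

View pics/tc.png

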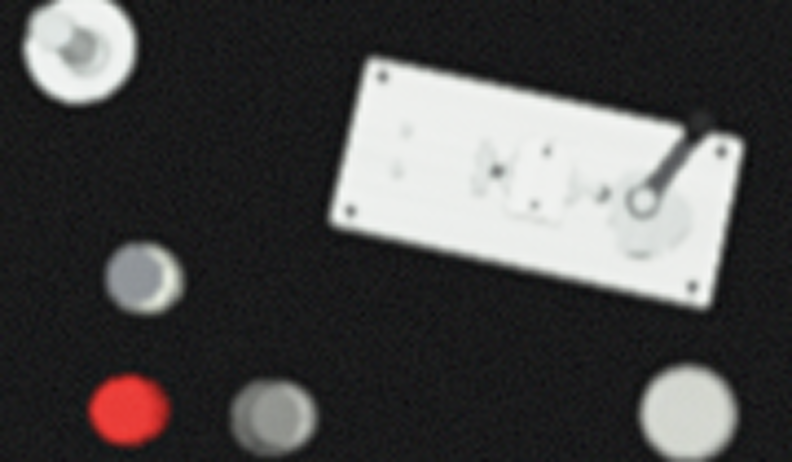

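View pics/sc.png

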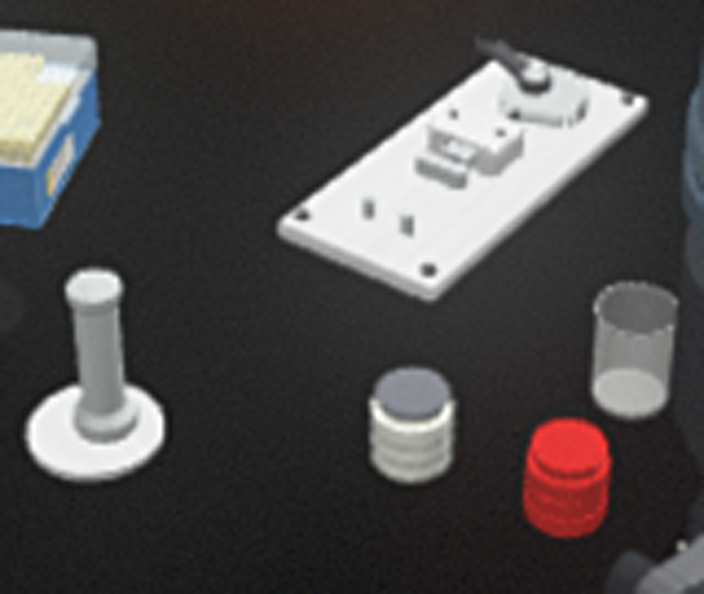

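The crops show the fixture corners at (370,57), (743,137), (712,308), (330,225) and the crank pivot at (643,201), with the knob near (700,122) in the top crop. The cap centre is at (135,276) top / (413,393) side, the tool button at (50,30) top / (95,287) side, and the rest at (80,50) top.

```bash
python3 - <<'E'
from h import *
T=lambda u,v:((u+.5)/4.4-.5+125,(v+.5)/4.4-.5+160)
S=lambda u,v:((u+.5)/4.4-.5+150,(v+.5)/4.4-.5+190)
def tri(a,b):
    A=[];B=[]
    for o,d in (ray("top",a),ray("side",b)):
        d=d/np.linalg.norm(d);P=np.eye(3)-np.outer(d,d);A.append(P);B.append(P@o)
    return np.linalg.lstsq(np.vstack(A),np.hstack(B),rcond=None)[0].round(4)
C=np.array([onz("top",T(*p),.012) for p in((370,57),(743,137),(712,308),(330,225))]);print(C.round(4).tolist(),C.mean(0))
Cs=np.array([onz("side",S(*p),.012) for p in((281,227),(430,293),(647,101))]);print("side corners",Cs.round(4).tolist())
r=np.vstack([C[0]-C[1],C[3]-C[2]]);yf=r.mean(0)[:2];yf/=np.linalg.norm(yf);c=C.mean(0)[:2]
print("yf",yf,"yaw",np.degrees(np.arctan2(-yf[0],yf[1])),"len",np.linalg.norm(r,axis=1))
print("nest",c+.07*yf,"axis",c-.07*yf)
print("pin tops mid side",[onz("side",S(*p),.026).round(4) for p in((368,202),(406,218))],"expected",[ (c+.0896*yf+x*np.array([yf[1],-yf[0]])).round(4) for x in(.0138,-.0138)])
print("cap",onz("top",T(135,276),.043),onz("side",S(413,393),.043),tri(T(135,276),S(413,393)))
print("btn",onz("top",T(50,30),.096),onz("side",S(95,287),.096),tri(T(50,30),S(95,287)))
print("rest",onz("top",T(80,50),.006),onz("side",S(95,430),.006))
for z in (.045,.05): print("pivot",z,onz("top",T(643,201),z))
print("knob",onz("top",T(700,122),.079))
E
```

```text
[[0.5764, 0.0877, 0.012], [0.5259, -0.1562, 0.012], [0.4146, -0.1361, 0.012], [0.4659, 0.1112, 0.012]] [ 0.49571689 -0.02335558  0.012     ]
side corners [[0.5713, 0.0911, 0.012], [0.4678, 0.114, 0.012], [0.417, -0.1315, 0.012]]
yf [0.20286575 0.97920656] yaw -11.704590614418398 len [0.24908908 0.2525629 ]
nest [0.50991749 0.04518887] axis [ 0.48151629 -0.09190004]
pin tops mid side [array([0.5273, 0.0656, 0.026 ]), array([0.5007, 0.0714, 0.026 ])] expected [array([0.5274, 0.0616]), array([0.5004, 0.0672])]
cap [0.42969849 0.23037762 0.043     ] [0.42932187 0.22985431 0.043     ] [0.4294 0.2302 0.0433]
btn [0.57712588 0.27692929 0.096     ] [0.5767262  0.27831387 0.096     ] [0.5774 0.2772 0.095 ]
rest [0.58065256 0.28098416 0.006     ] [0.58224431 0.28246759 0.006     ]
pivot 0.045 [ 0.48024754 -0.0898466   0.045     ]
pivot 0.05 [ 0.47975629 -0.0896345   0.05      ]
knob [ 0.52610535 -0.12332889  0.079     ]
```

Call:
send_rows(
  dr=[
    [0, 0, 1.7],
    [0, 0, 3.4],
    [0, 0, 5.1],
    [0, 0, 6.8],
    [0, 0, 8.5],
    [0, 0, 10.2],
    [0, 0, 11.9],
    [0, 0, 13.63],
  ],
  xyz=[
    [-4, -2.6, 1],
    [-8.2, -5.3, 3],
    [-12.3, -8, 5],
    [-16.4, -10.7, 7],
    [-20.5, -13.3, 9],
    [-24.6, -16, 11],
    [-28.7, -18.7, 12],
    [-32.6, -21.2, 13],
  ],
  jaw=[70, 70, 70, 70, 70, 70, 70, 70],
)

```text
time_s: 1.1
eef_pos: [0.4302, 0.2295, 0.1196]
eef_rot: [-0.0, 0.777, 0.63, -0.0]
wrist_force: [0.9, 0.1, 0.2]
opening: 0.704
grasp_force: 0.0
```

```bash
python3 - <<'E'
from h import *
o=ctrl.get_obs();print(o["eef_pos"],o["eef_rot"],o["q"],o["opening"],o["wrist_force"],rel((.4294,.2302,.024)))
s=shot("side","s1");cv2.imwrite("pics/s1b.png",cv2.resize(s[150:330,130:370,::-1],None,fx=3,fy=3))
E
```

```text
[0.43021799 0.22948733 0.11961318] [-1.42952228e-04  7.76868660e-01  6.29662591e-01 -2.94351959e-04] [2.46012058e-01 1.53464603e-01 1.93015860e+00 1.27596375e-05
 1.05862382e+00 4.54564410e-01] 0.7043671153493746 [0.89202202 0.06905327 0.20270426] [ 0.05543726 -0.08911446  9.56135739]
```

View pics/s1b.png

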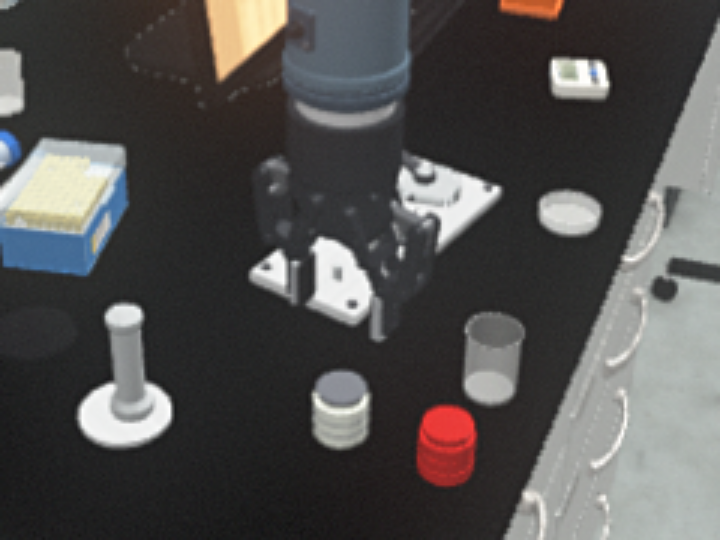

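The fingers straddle the cassette's line at (340,310), the cassette is at (340,410), and nothing is disturbed. Next I descend and grip.

Call:
send_rows(
  dr=[
    [0, 0, 0.05],
    [0, 0, 0.05],
    [0, 0, 0.05],
    [0, 0, 0.05],
    [0, 0, 0.05],
    [0, 0, 0.05],
    [0, 0, 0.05],
    [0, 0, 0.05],
  ],
  xyz=[
    [0.05, -0.1, 4],
    [0.05, -0.1, 7.5],
    [0.05, -0.1, 9.5],
    [0.05, -0.1, 9.5],
    [0.05, -0.1, 9.5],
    [0.05, -0.1, 9.5],
    [0.05, -0.1, 9.5],
    [0.05, -0.1, 9.5],
  ],
  jaw=[70, 70, 70, 70, 40, 40, 40, 40],
)

```text
time_s: 2.15
eef_pos: [0.4298, 0.2321, 0.0265]
eef_rot: [0.0, 0.777, 0.63, 0.001]
wrist_force: [-1.2, -0.2, 7.1]
opening: 0.447
grasp_force: 60.7
```

Call:
send_rows(
  dr=[
    [0, 0, 0],
    [0, 0, 0],
    [0, 0, 0],
    [0, 0, 0],
    [0, 0, 0],
    [0, 0, 0],
    [0, 0, 0],
    [0, 0, 0],
  ],
  xyz=[
    [0, 0, -0.5],
    [0, 0, -2],
    [0, 0, -4],
    [0, 0, -6],
    [0, 0, -8],
    [0, 0, -8],
    [0, 0, -8],
    [0, 0, -8],
  ],
  jaw=[40, 40, 40, 40, 40, 40, 40, 40],
)

```text
time_s: 3.15
eef_pos: [0.4281, 0.2315, 0.1044]
eef_rot: [-0.0, 0.777, 0.63, -0.001]
wrist_force: [0.7, 0.6, -1.1]
opening: 0.448
grasp_force: 60.2
```

```bash
python3 - <<'E'
from h import *
o=ctrl.get_obs();print(o["eef_pos"],o["eef_rot"],o["opening"],o["wrist_force"],o["grasp_force"])
s=shot("side","s2");t=shot("top","t2")
a=cv2.resize(s[150:290,170:330,::-1],None,fx=4,fy=4);b=cv2.resize(t[170:270,120:220,::-1],None,fx=4,fy=4)
c=np.zeros((560,800,3),np.uint8);c[:,:640]=a[:560,:640];c[:400,640:]=b[:,100:260] ;cv2.imwrite("pics/s2b.png",c)
E
```

```text
[0.42813212 0.23152094 0.10443612] [-3.64425327e-04  7.76573351e-01  6.30026240e-01 -7.97106947e-04] 0.4479148700316063 [ 0.68776263  0.5967786  -1.10654818] 60.21376758813858
```

View pics/s2b.png

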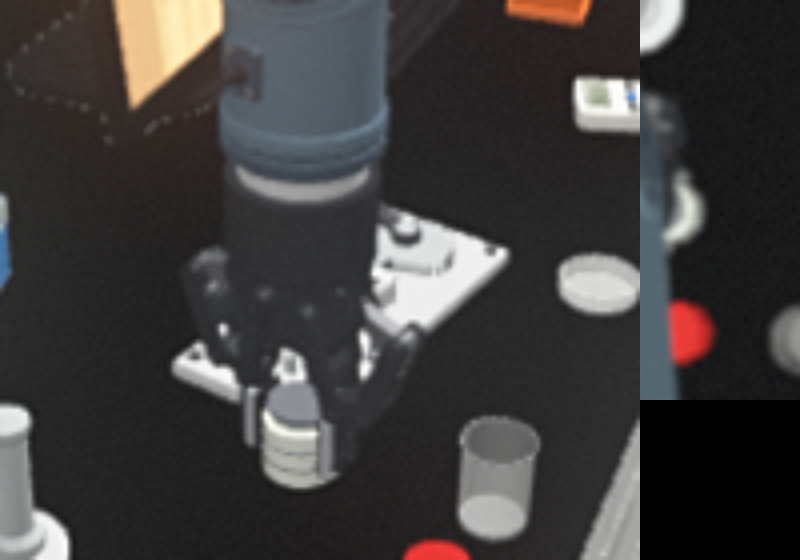

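The cassette is held between the pads with its cap at (296,400) and body bottom at (302,480). I'll check it for tilt.

```bash
python3 - <<'E'
from h import *
s=cv2.imread("pics/s2.png");p=np.array(ctrl.get_obs()["eef_pos"])
for dz in(.019,.010,-.024): 
    q=proj("side",p+[0,0,dz])[0];print(dz,q.round(1),((q-[170,150])*4).round())
hsv=cv2.cvtColor(s,cv2.COLOR_BGR2HSV).astype(int)
x0,x1,y0,y1=232,256,243,275
for y in range(y0,y1): print(y,' '.join("%3d"%v for v in s[y,x0:x1,1]))
E
```

```text
0.019 [244.1 249.6] [296. 398.]
0.01 [244.1 253.1] [296. 412.]
-0.024 [243.8 265.9] [295. 464.]
243  49  47  49  46  42  62 161 191 235 227 193 180 238 250 155  56  43  49  50  52  53  55  54  53
244  46  42  44  46  45  51  89 105 229 248 241 238 248 247 158  66  43  50  52  53  56  54  54  54
245  41  38  43  45  49  48  39  65 186 218 196 181 183 179 123  68  45  47  48  49  51  53  53  50
246  85  79  54  53  50  50  73 118 152 161 147 139 140 142 138 115  71  47  44  49  52  53  56  53
247 188 188 124  71  49  80 124 146 144 144 142 142 142 144 146 144 106  61  46  50  48  53  84  76
248 166 145  85  47  57 123 146 146 146 144 142 142 144 143 147 148 117  70  45  49  50  55  66  65
249 137 104  52  34  61 130 149 145 146 144 144 143 144 144 146 146 139  87  48  48  50  51  54  60
250 136 100  46  40  82 132 146 146 141 143 144 142 144 143 145 147 147  94  50  46  49  52  51  57
251 138 101  48  43 106 141 146 143 143 142 144 143 142 143 144 147 149 109  63  48  47  49  52  48
252 139  96  47  82 167 144 137 142 146 144 145 142 143 143 144 147 147 114  68  48  50  49  48  51
253 
[... 1495 characters left out ...]

268  31  35  31  35  93 161 183 183 182 177 165 158 154 141 146 152 160 118 126 142 141 137  91  44
269  29  30  32  28  41  94 160 184 189 186 182 180 179 175 173 175 171 144 133 134 133  91  46  31
270  31  33  30  30  23  35  72 127 172 185 183 183 181 182 179 177 171 168 160 101  58  34  28  31
271  33  31  29  31  31  20  27  42  70  92 133 164 174 173 168 145 111  79  58  37  27  26  32  33
272  33  31  31  33  31  32  27  27  27  32  40  54  54  54  53  45  37  29  24  26  27  31  32  36
273  34  32  28  32  31  31  31  31  29  27  24  24  21  26  24  25  28  31  29  34  33  33  35  31
274  32  29  33  31  31  33  28  31  33  31  28  34  31  33  31  33  34  30  32  30  32  30  30  32
```

Call:
send_rows(
  dr=[
    [0, 0, 0],
    [0, 0, 0],
    [0, 0, 0],
    [0, 0, 0],
    [0, 0, 0],
    [0, 0, 0],
    [0, 0, 0],
    [0, 0, 0],
  ],
  xyz=[
    [-3, 2, 0],
    [-7, 5, 0],
    [-11, 8, 0],
    [-15, 10.7, 0],
    [-16.5, 11.7, 1],
    [-16.5, 11.7, 2.5],
    [-16.5, 11.7, 4],
    [-16.5, 11.7, 4],
  ],
  jaw=[40, 40, 40, 40, 40, 40, 40, 40],
)

```text
time_s: 4.25
eef_pos: [0.507, 0.0477, 0.0631]
eef_rot: [-0.002, 0.776, 0.631, -0.002]
wrist_force: [0.4, 0.8, -0.5]
opening: 0.452
grasp_force: 60.3
```

```bash
python3 - <<'E'
from h import *
p=np.array(ctrl.get_obs()["eef_pos"]);print(p)
s=shot("side","s3")
c=cv2.resize(s[130:270,190:350,::-1],None,fx=4.2,fy=4.2,interpolation=cv2.INTER_CUBIC);print(c.shape);cv2.imwrite("pics/s3b.png",c)
for w in(p+[0,0,.019],p-[0,0,.024],(.51,.047,.012)):print((((proj("side",w)[0]-[190,130])+.5)*4.2).round())
E
```

```text
[0.50704045 0.04771619 0.06308804]
(588, 672, 3)
[227. 360.]
[226. 420.]
[222. 455.]
```

View pics/s3b.png

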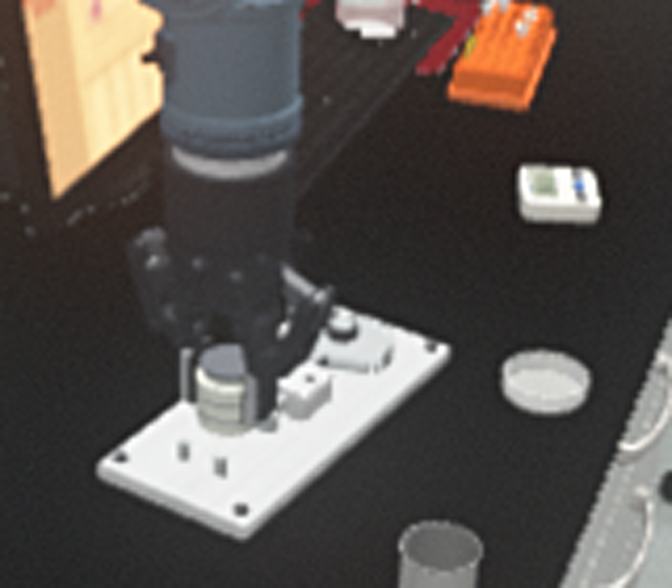

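The cassette hangs over the nest with its cap at (223,361), behind the pins at (183,452) and (221,467) and in front of the jaw. I'll lower it.

Call:
send_rows(
  dr=[
    [0, 0, 0],
    [0, 0, 0],
    [0, 0, 0],
    [0, 0, 0],
    [0, 0, 0],
    [0, 0, 0],
    [0, 0, 0],
    [0, 0, 0],
  ],
  xyz=[
    [-0.15, 0.15, 0],
    [-0.15, 0.15, 0.5],
    [-0.15, 0.15, 1],
    [-0.15, 0.15, 1.5],
    [-0.15, 0.15, 2],
    [-0.15, 0.15, 2.4],
    [-0.15, 0.15, 2.7],
    [-0.15, 0.15, 2.7],
  ],
  jaw=[40, 40, 40, 40, 40, 40, 40, 40],
)

```text
time_s: 5.3
eef_pos: [0.5105, 0.0444, 0.0385]
eef_rot: [-0.0, 0.777, 0.63, -0.0]
wrist_force: [-1.3, -0.2, 3.1]
opening: 0.451
grasp_force: 60.6
```

```bash
python3 - <<'E'
from h import *
p=np.array(ctrl.get_obs()["eef_pos"]);print(p,ctrl.get_obs()["wrist_force"])
s=shot("side","s4")
c=cv2.resize(s[185:265,200:290,::-1],None,fx=7,fy=7,interpolation=cv2.INTER_CUBIC);cv2.imwrite("pics/s4b.png",c)
for w in(p+[0,0,.019],p-[0,0,.024],(.51,.047,.012)):print((((proj("side",w)[0]-[200,185])+.5)*7).round())
E
```

```text
[0.51051145 0.0443529  0.03853213] [-1.29054603 -0.23987068  3.13653438]
[302. 266.]
[301. 363.]
[299. 373.]
```

View pics/s4b.png

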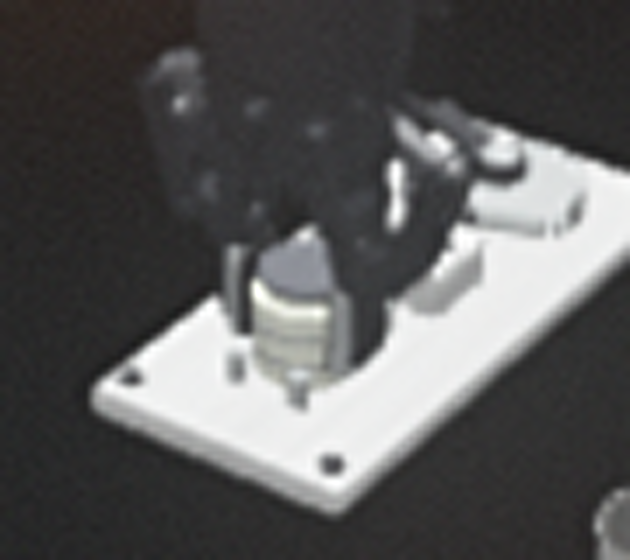

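The cassette stands on the plate just behind both pins, (235,365) and (298,388), slightly tilted in the grip, with about 3 N of contact. I'll release it and retreat.

Call:
send_rows(
  dr=[
    [0, 0, 0],
    [0, 0, 0],
    [0, 0, 0],
    [0, 0, 0],
    [0, 0, 0],
    [0, 0, 0],
    [0, 0, 0],
    [0, 0, 0],
  ],
  xyz=[
    [0, 0, 0],
    [0, 0, 0],
    [0, 0, 0],
    [0, 0, 0],
    [0, 0, -2],
    [0, 0, -5],
    [0, 0, -9],
    [0, 0, -9],
  ],
  jaw=[62, 62, 62, 62, 62, 62, 62, 62],
)

```text
time_s: 6.35
eef_pos: [0.513, 0.0441, 0.1316]
eef_rot: [0.003, 0.776, 0.63, 0.002]
wrist_force: [0.2, -0.9, 0.2]
opening: 0.62
grasp_force: 0.0
```

Call:
send_rows(
  dr=[
    [0, 0, 0],
    [0, 0, 0],
    [0, 0, 0],
    [0, 0, 0],
    [0, 0, 0],
    [0, 0, 0],
    [0, 0, 0],
    [0, 0, 0],
  ],
  xyz=[
    [-5, 1.5, 0],
    [-10, 3, 0],
    [-14, 4.3, 0],
    [-15.9, 4.87, 0],
    [-15.9, 4.87, 0],
    [-15.9, 4.87, 0.5],
    [-15.9, 4.87, 0.5],
    [-15.9, 4.87, 0.5],
  ],
  jaw=[70, 70, 70, 70, 70, 70, 70, 70],
)

```text
time_s: 7.35
eef_pos: [0.5253, -0.1202, 0.1232]
eef_rot: [-0.0, 0.776, 0.631, -0.0]
wrist_force: [-0.3, 0.0, 0.1]
opening: 0.701
grasp_force: 0.0
```

```bash
python3 - <<'E'
from h import *
print(ctrl.get_obs()["eef_pos"])
s=shot("side","s5");t=shot("top","t5")
a=cv2.resize(s[160:240,215:285,::-1],None,fx=7,fy=7,interpolation=cv2.INTER_CUBIC)
a2=cv2.resize(t[165:245,200:310,::-1],None,fx=2.8,fy=2.8,interpolation=cv2.INTER_CUBIC)
c=np.zeros((560,800,3),np.uint8);c[:,:490]=a;c[:224,490:798]=a2
cv2.imwrite("pics/s5b.png",np.clip(c.astype(float)**.7*5.5,0,255).astype(np.uint8))
for w in((.5255,-.123,.079),(.5255,-.123,.037),(.481,-.09,.036)):print((((proj("side",w)[0]-[215,160])+.5)*7).round(),proj("side",w)[0])
E
```

```text
[ 0.52531434 -0.12023801  0.12316971]
[326. 184.] [261.03771596 185.75807282]
[322. 273.] [260.55120801 198.56577706]
[396. 336.] [271.12185115 207.46494426]
```

View pics/s5b.png

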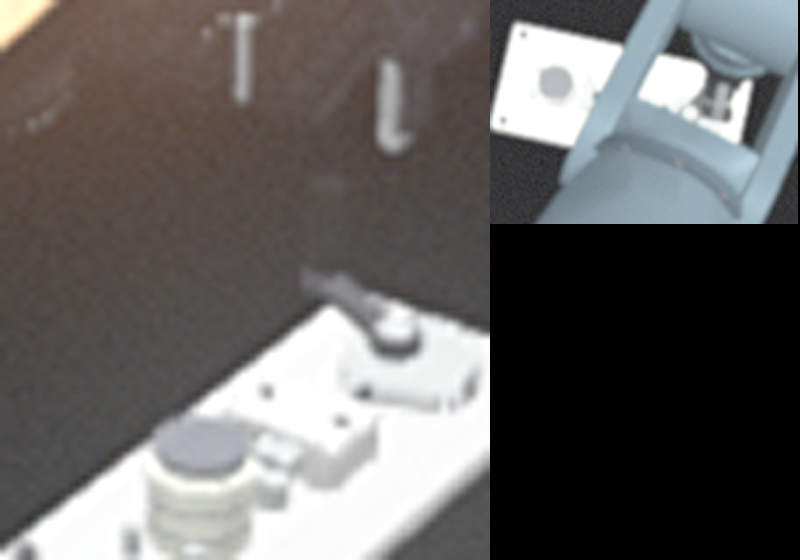

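The cassette stands upright in the nest, with its cap at (200,445). The faint knob at (325,185–275) matches my estimate and lies between the pads. I'll descend and grip the knob.

Call:
send_rows(
  dr=[
    [0, 0, 0],
    [0, 0, 0],
    [0, 0, 0],
    [0, 0, 0],
    [0, 0, 0],
    [0, 0, 0],
    [0, 0, 0],
    [0, 0, 0],
  ],
  xyz=[
    [0, 0, 2.5],
    [0, 0, 4.5],
    [0, 0, 6],
    [0, 0, 6],
    [0, 0, 6],
    [0, 0, 6],
    [0, 0, 6],
    [0, 0, 6],
  ],
  jaw=[70, 70, 70, 10, 10, 10, 10, 10],
)

```text
time_s: 8.45
eef_pos: [0.5264, -0.1217, 0.0643]
eef_rot: [0.001, 0.777, 0.63, 0.001]
wrist_force: [1.3, -0.2, 4.5]
opening: 0.192
grasp_force: 58.8
```

```bash
python3 - <<'E'
import numpy as np
r=.055;p0=np.radians(-36)
X=np.array([.207,.978]);Y=np.array([.978,-.207])
for k in range(0,25):
    p=p0-2.1*k/24
    d=r*np.array([np.cos(p)-np.cos(p0),np.sin(p)-np.sin(p0)])*100
    print(k,(d@X).round(2),(d@Y).round(2))
E
```

```text
0 0.0 0.0
1 -0.43 -0.22
2 -0.84 -0.47
3 -1.23 -0.75
4 -1.59 -1.07
5 -1.92 -1.42
6 -2.21 -1.8
7 -2.48 -2.2
8 -2.71 -2.62
9 -2.9 -3.07
10 -3.05 -3.52
11 -3.16 -3.99
12 -3.23 -4.47
13 -3.26 -4.95
14 -3.24 -5.43
15 -3.19 -5.9
16 -3.09 -6.38
17 -2.95 -6.84
18 -2.77 -7.28
19 -2.55 -7.71
20 -2.3 -8.12
21 -2.01 -8.51
22 -1.69 -8.86
23 -1.34 -9.19
24 -0.96 -9.49
```

Call:
send_rows(
  dr=[
    [0, 0, 0],
    [0, 0, 0],
    [0, 0, 0],
    [0, 0, 0],
    [0, 0, 0],
    [0, 0, 0],
    [0, 0, 0],
    [0, 0, 0],
  ],
  xyz=[
    [-0.43, -0.22, 0],
    [-0.84, -0.47, 0],
    [-1.23, -0.75, 0],
    [-1.59, -1.07, 0],
    [-1.92, -1.42, 0],
    [-2.21, -1.8, 0],
    [-2.48, -2.2, 0],
    [-2.71, -2.62, 0],
  ],
  jaw=[10, 10, 10, 10, 10, 10, 10, 10],
)

```text
time_s: 9.45
eef_pos: [0.4949, -0.1424, 0.0642]
eef_rot: [0.001, 0.777, 0.63, 0.001]
wrist_force: [4.1, 4.0, 6.5]
opening: 0.194
grasp_force: 59.3
```

Call:
send_rows(
  dr=[
    [0, 0, 0],
    [0, 0, 0],
    [0, 0, 0],
    [0, 0, 0],
    [0, 0, 0],
    [0, 0, 0],
    [0, 0, 0],
    [0, 0, 0],
  ],
  xyz=[
    [-0.19, -0.45, 0],
    [-0.34, -0.9, 0],
    [-0.45, -1.37, 0],
    [-0.52, -1.85, 0],
    [-0.55, -2.33, 0],
    [-0.53, -2.81, 0],
    [-0.48, -3.28, 0],
    [-0.38, -3.76, 0],
  ],
  jaw=[10, 10, 10, 10, 10, 10, 10, 10],
)

```text
time_s: 10.45
eef_pos: [0.4576, -0.1381, 0.0641]
eef_rot: [0.001, 0.777, 0.63, 0.001]
wrist_force: [3.1, 6.4, 5.9]
opening: 0.196
grasp_force: 59.4
```

Call:
send_rows(
  dr=[
    [0, 0, 0],
    [0, 0, 0],
    [0, 0, 0],
    [0, 0, 0],
    [0, 0, 0],
    [0, 0, 0],
    [0, 0, 0],
    [0, 0, 0],
  ],
  xyz=[
    [0.14, -0.46, 0],
    [0.32, -0.9, 0],
    [0.54, -1.33, 0],
    [0.79, -1.74, 0],
    [1.08, -2.13, 0],
    [1.4, -2.48, 0],
    [1.75, -2.81, 0],
    [2.13, -3.11, 0],
  ],
  jaw=[10, 10, 10, 10, 10, 10, 10, 10],
)

```text
time_s: 11.45
eef_pos: [0.4321, -0.1115, 0.0642]
eef_rot: [0.002, 0.777, 0.63, 0.001]
wrist_force: [6.5, 1.9, 4.0]
opening: 0.195
grasp_force: 59.2
```

Call:
send_rows(
  dr=[
    [0, 0, 0],
    [0, 0, 0],
    [0, 0, 0],
    [0, 0, 0],
    [0, 0, 0],
    [0, 0, 0],
    [0, 0, 0],
    [0, 0, 0],
  ],
  xyz=[
    [0, 0, 0],
    [0, 0, 0],
    [0, 0, 0],
    [0, 0, -1],
    [0, 0, -4],
    [0, 0, -8],
    [0, 0, -12],
    [0, 0, -14],
  ],
  jaw=[60, 60, 60, 60, 60, 60, 60, 60],
)

```text
time_s: 12.45
eef_pos: [0.4314, -0.1116, 0.2064]
eef_rot: [0.002, 0.777, 0.63, 0.001]
wrist_force: [-0.0, 0.6, -1.0]
opening: 0.602
grasp_force: 0.0
```

```bash
python3 - <<'E'
from h import *
p=ctrl.get_obs()["eef_pos"];print(p, rel((.5785,.279,.2)))
s=shot("side","s6");t=shot("top","t6")
a=cv2.resize(s[160:250,200:300,::-1],None,fx=5,fy=5,interpolation=cv2.INTER_CUBIC)
a2=cv2.resize(t[165:245,195:295,::-1],None,fx=3,fy=3,interpolation=cv2.INTER_CUBIC)
c=np.zeros((450,800,3),np.uint8);c[:,:500]=a;c[:240,500:]=a2
cv2.imwrite("pics/s6b.png",c)
E
```

```text
[ 0.43142218 -0.11160685  0.20638282] [41.25377531  6.3417979   0.60910159]
```

View pics/s6b.png

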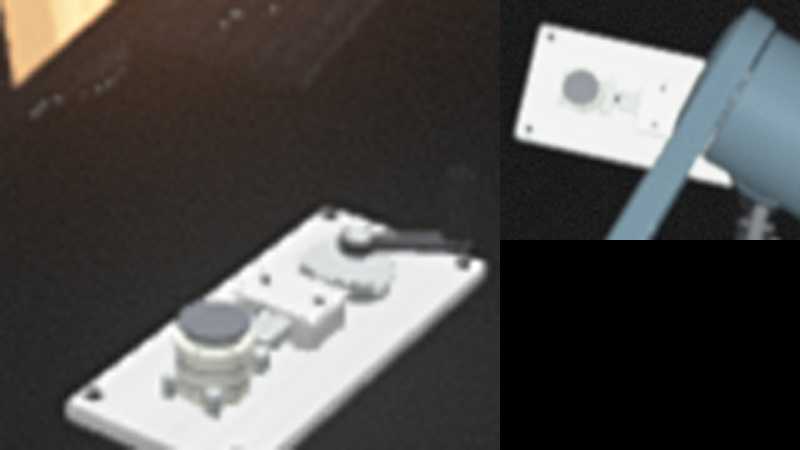

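The roller side is on the high dwell, the jaw at (262,355) touches the cassette, and the cassette rests against both pins at (168,385) and (212,400). The crank arm now points to (465,245). Next I compute the cap centre and go to the tool.

Call:
send_rows(
  dr=[
    [0, 0, 0],
    [0, 0, 0],
    [0, 0, 0],
    [0, 0, 0],
    [0, 0, 0],
    [0, 0, 0],
    [0, 0, 0],
    [0, 0, 0],
  ],
  xyz=[
    [6, 0.9, 0],
    [12, 1.8, 0],
    [18, 2.7, 0],
    [24, 3.6, 0],
    [30, 4.5, 0],
    [36, 5.4, 0],
    [41, 6.2, 0],
    [41, 6.2, 0],
  ],
  jaw=[60, 60, 60, 60, 60, 60, 60, 60],
)

```text
time_s: 13.55
eef_pos: [0.5752, 0.2804, 0.2013]
eef_rot: [-0.001, 0.775, 0.632, -0.001]
wrist_force: [-0.4, -0.6, -0.3]
opening: 0.602
grasp_force: 0.0
```

```bash
python3 - <<'E'
from h import *
o=ctrl.get_obs();print(o["eef_pos"],o["q"],rel((.5772,.2775,.061)))
s=cv2.imread("pics/s6.png").astype(int);t=cv2.imread("pics/t6.png").astype(int)
def cen(im,x,y,w):
    m=np.zeros(im.shape[:2],np.uint8);b=im[y-w:y+w,x-w:x+w];g=b.sum(2)/3
    m[y-w:y+w,x-w:x+w]=((g>90)&(g<175)&(b[:,:,0]-b[:,:,2]>3))
    n,l,st,c=cv2.connectedComponentsWithStats(m);i=1+st[1:,4].argmax();print(st[i]);return c[i]
a=cen(t,222,194,12);b=cen(s,243,225,14)
print(a,b,onz("top",a,.055),onz("side",b,.055))
# tool now
E
```

```text
[0.57523719 0.28035065 0.20125727] [2.68093575e-01 3.67054281e-01 1.47716613e+00 5.51071247e-04
 1.29938643e+00 4.71647335e-01] [-0.23325768  0.27843799 14.02529425]
[216 189  12  11  97]
[236 220  14   9  95]
[221.53608247 193.75257732] [242.37894737 223.92631579] [0.50996457 0.04647164 0.055     ] [0.51012677 0.04716112 0.055     ]
```

Call:
send_rows(
  dr=[
    [0, 0, 0],
    [0, 0, 0],
    [0, 0, 0],
    [0, 0, 0],
    [0, 0, 0],
    [0, 0, 0],
    [0, 0, 0],
    [0, 0, 0],
  ],
  xyz=[
    [0, 0, 3],
    [0, 0, 6],
    [0, 0, 7],
    [0, 0, 7],
    [0, 0, 7],
    [0, 0, 7],
    [0, 0, 7],
    [0, 0, 7],
  ],
  jaw=[60, 60, 60, 60, 60, 60, 60, 60],
)

```text
time_s: 14.55
eef_pos: [0.5758, 0.2774, 0.1337]
eef_rot: [0.0, 0.777, 0.63, 0.0]
wrist_force: [-0.4, -0.2, 0.2]
opening: 0.604
grasp_force: 0.0
```

```bash
python3 - <<'E'
from h import *
for i in range(3):
    o=ctrl.get_obs();print(o["eef_pos"],o["eef_rot"]);ctrl.camera("top")
print(rel((.5772,.2775,.061)))
E
```

```text
[0.57584567 0.27741853 0.13366755] [1.29518123e-04 7.76528939e-01 6.30081521e-01 2.59982731e-04]
[0.57579631 0.27738885 0.13352194] [7.01411838e-05 7.76541996e-01 6.30065471e-01 1.60578120e-04]
[0.57571803 0.27739769 0.13343637] [2.90949809e-05 7.76532022e-01 6.30077783e-01 7.88757045e-05]
[0.04267527 0.14375989 7.23489501]
```

Call:
send_rows(
  dr=[
    [0, 0, 0],
    [0, 0, 0],
    [0, 0, 0],
    [0, 0, 0],
    [0, 0, 0],
    [0, 0, 0],
    [0, 0, 0],
    [0, 0, 0],
  ],
  xyz=[
    [0.05, 0.14, 2],
    [0.05, 0.14, 4.5],
    [0.05, 0.14, 6.5],
    [0.05, 0.14, 7.2],
    [0.05, 0.14, 7.2],
    [0.05, 0.14, 7.2],
    [0.05, 0.14, 7.2],
    [0.05, 0.14, 7.2],
  ],
  jaw=[60, 60, 60, 60, 60, 60, 60, 60],
)

```text
time_s: 15.7
eef_pos: [0.5776, 0.2777, 0.062]
eef_rot: [0.0, 0.777, 0.63, 0.001]
wrist_force: [0.3, 0.0, 0.0]
opening: 0.6
grasp_force: 0.0
```

Call:
send_rows(
  dr=[
    [0, 0, 0],
    [0, 0, 0],
    [0, 0, 0],
    [0, 0, 0],
    [0, 0, 0],
    [0, 0, 0],
    [0, 0, 0],
    [0, 0, 0],
  ],
  xyz=[
    [0, 0, 0],
    [0, 0, 0],
    [0, 0, 0],
    [0, 0, 0],
    [0, 0, 0],
    [0, 0, 0],
    [0, 0, 0],
    [0, 0, 0],
  ],
  jaw=[45, 35, 28, 15, 15, 15, 15, 15],
)

```text
time_s: 16.7
eef_pos: [0.5774, 0.2775, 0.0614]
eef_rot: [0.0, 0.777, 0.63, 0.0]
wrist_force: [1.3, -0.5, 0.7]
opening: 0.246
grasp_force: 58.5
```

Call:
send_rows(
  dr=[
    [0, 0, 0],
    [0, 0, 0],
    [0, 0, 0],
    [0, 0, 0],
    [0, 0, 0],
    [0, 0, 0],
    [0, 0, 0],
    [0, 0, 0],
  ],
  xyz=[
    [0, 0, -1],
    [0, 0, -4],
    [0, 0, -7],
    [-1, 0, -9],
    [-4, -0.3, -9],
    [-8, -0.6, -9],
    [-12, -0.9, -9],
    [-14, -1.1, -9],
  ],
  jaw=[15, 15, 15, 15, 15, 15, 15, 15],
)

```text
time_s: 17.7
eef_pos: [0.5364, 0.1408, 0.1511]
eef_rot: [-0.0, 0.777, 0.629, -0.001]
wrist_force: [-0.7, 0.4, -1.4]
opening: 0.246
grasp_force: 58.7
```

Call:
send_rows(
  dr=[
    [0, 0, 0],
    [0, 0, 0],
    [0, 0, 0],
    [0, 0, 0],
    [0, 0, 0],
    [0, 0, 0],
    [0, 0, 0],
    [0, 0, 0],
  ],
  xyz=[
    [-3, -0.2, 0],
    [-6, -0.4, 0],
    [-8.5, -0.6, 0],
    [-9.94, -0.72, 0],
    [-9.94, -0.72, 1],
    [-9.94, -0.72, 2],
    [-9.94, -0.72, 2.5],
    [-9.94, -0.72, 2.5],
  ],
  jaw=[15, 15, 15, 15, 15, 15, 15, 15],
)

```text
time_s: 18.7
eef_pos: [0.5096, 0.0477, 0.1254]
eef_rot: [-0.001, 0.776, 0.63, -0.001]
wrist_force: [0.3, 1.3, -0.5]
opening: 0.247
grasp_force: 58.7
```

```bash
python3 - <<'E'
from h import *
ctrl.camera("top");s=shot("side","s7")
o=ctrl.get_obs();p=np.array(o["eef_pos"]);print(p,o["wrist_force"],o["opening"],rel((.51,.047,.055+.0552)))
for w in(p-[0,0,.055],p-[0,0,.046],p-[0,0,.03]):print(proj("side",w)[0].round(1))
x0,y0=225,185
for y in range(y0,235): print(y,' '.join("%3d"%v for v in s[y,x0:x0+36,1]))
E
```

```text
[0.51014628 0.04738374 0.12624305] [-0.04343936  0.05257374 -1.00258822] 0.25044365218931514 [-0.04061126 -0.00629641  1.60430456]
[242.4 218.6]
[242.5 215.6]
[242.5 210.1]
185  44  51  56  58  57  61  61  62  56  53  55  51  57  69  68  70  87  83  55  50  52  56  55  57  57  56  54  57  53  46  42  50  54  53  56  54
186  43  48  53  57  59  56  58  53  54  55  56  53  56  90 135 185 203 180 105  54  51  53  57  56  56  53  55  55  54  44  48  56  54  56  54  56
187  40  43  49  53  56  49  53  56  53  57  54  52  72 149 201 224 234 224 147  70  50  52  57  52  56  52  55  55  56  49  53  52  57  54  54  55
188  40  39  45  49  48  46  56  55  57  56  54  49  68 170 218 229 228 231 212 131  62  47  50  56  56  53  55  58  55  54  52  53  56  56  53  54
189  46  40  44  43  41  44  47  52  57  63  59  49  60 148 201 224 227 229 233 153  70  48  54  54  55  58  60  62  61  55  57  56  55  55  51  51
190  42  42  44  43  41  42  44  48  54  61  58  46  53 114 161 182 193 200 218 153  79  52  52  58  58  66  66  63  60  58  56  56  53  56  55  53
191  43  44  43  44  41  41  43  41  49
[... 5772 characters left out ...]
 231 183 177 202 223 218 236 241 240 239 239 228 213 212 200 180 185 224 236 202 226 234 241 243 237 231 231
231 213 242 244 244 240 238 238 238 242 231 175 162 176 187 188 207 212 211 209 209 198 180 167 167 166 162 176 180 163 234 244 240 239 238 240 241
232 249 245 241 239 238 238 239 240 243 231 167 145 167 177 181 181 181 181 177 178 172 169 161 158 161 159 151 139 145 231 242 240 238 239 239 239
233 244 240 239 237 238 238 239 241 240 233 181 151 149 162 176 179 180 177 179 174 173 164 143 141 166 166 148 134 159 232 241 238 238 239 237 237
234 240 238 238 238 238 240 241 236 233 232 192 169 169 161 155 154 159 159 157 156 154 142 147 154 174 178 162 167 219 239 239 238 239 238 236 237
```

Call:
send_rows(
  dr=[
    [0, 0, 0],
    [0, 0, 0],
    [0, 0, 0],
    [0, 0, 0],
    [0, 0, 0],
    [0, 0, 0],
    [0, 0, 0],
    [0, 0, 0],
  ],
  xyz=[
    [0, 0, 0.8],
    [0, 0, 1.3],
    [0, 0, 1.6],
    [0, 0, 1.8],
    [0, 0, 2],
    [0, 0, 2.2],
    [0, 0, 2.4],
    [0, 0, 2.4],
  ],
  jaw=[15, 15, 15, 15, 15, 15, 15, 15],
)

```text
time_s: 19.8
eef_pos: [0.5103, 0.0471, 0.1051]
eef_rot: [0.0, 0.776, 0.63, -0.0]
wrist_force: [-10.9, 1.2, 23.4]
opening: 0.245
grasp_force: 60.7
```

Call:
send_rows(
  dr=[
    [0, 0, 0],
    [0, 0, 0],
    [0, 0, 0],
    [0, 0, 0],
    [0, 0, 0],
    [0, 0, 0],
    [0, 0, 0],
    [0, 0, 0],
  ],
  xyz=[
    [0, 0, 0.1],
    [0, 0, 0.2],
    [0, 0, 0.3],
    [0, 0, 0.3],
    [0, 0, 0.3],
    [0, 0, 0.3],
    [0, 0, 0.3],
    [0, 0, 0.3],
  ],
  jaw=[15, 15, 15, 15, 15, 15, 15, 15],
)

```text
time_s: 20.8
eef_pos: [0.5108, 0.0471, 0.1049]
eef_rot: [0.0, 0.776, 0.63, -0.0]
wrist_force: [-19.6, 0.6, 49.2]
opening: 0.244
grasp_force: 63.3
```

Call:
send_rows(
  dr=[
    [0, 0, 0],
    [0, 0, 0],
    [0, 0, 0],
    [0, 0, 0],
    [0, 0, 0],
    [0, 0, 0],
    [0, 0, 0],
    [0, 0, 0],
  ],
  xyz=[
    [0, 0, -0.3],
    [0, 0, -0.6],
    [0, 0, -1.5],
    [0, 0, -3],
    [0, 0, -5],
    [3, 0.2, -5],
    [7, 0.5, -5],
    [11, 0.8, -5],
  ],
  jaw=[15, 15, 15, 15, 15, 15, 15, 15],
)

```text
time_s: 21.8
eef_pos: [0.5413, 0.154, 0.1503]
eef_rot: [0.0, 0.777, 0.63, 0.0]
wrist_force: [-0.2, -0.7, -1.7]
opening: 0.247
grasp_force: 58.9
```

Call:
send_rows(
  dr=[
    [0, 0, 0],
    [0, 0, 0],
    [0, 0, 0],
    [0, 0, 0],
    [0, 0, 0],
    [0, 0, 0],
    [0, 0, 0],
    [0, 0, 0],
  ],
  xyz=[
    [4, 0.3, 0],
    [8, 0.6, 0],
    [11, 0.9, 0],
    [12.94, 1.02, 0],
    [13.1, 1.2, 0],
    [13.1, 1.2, 2],
    [13.1, 1.2, 4],
    [13.1, 1.2, 6],
  ],
  jaw=[15, 15, 15, 15, 15, 15, 15, 15],
)

```text
time_s: 22.8
eef_pos: [0.5784, 0.2776, 0.0869]
eef_rot: [-0.0, 0.777, 0.63, -0.001]
wrist_force: [-0.1, 0.6, -0.5]
opening: 0.245
grasp_force: 58.8
```

```bash
python3 - <<'E'
from h import *
ctrl.camera("top");s=shot("side","s8")
o=ctrl.get_obs();p=np.array(o["eef_pos"]);print(p,o["wrist_force"],rel((.579,.2785,.0614)))
x,y=proj("side",p)[0].astype(int);print(x,y)
g=s[:,:,1].astype(int)
def crop(a,b,c,d):
    for r in range(a,b,2): print(r,' '.join("%3d"%v for v in g[r,c:d]))
crop(y-8,y+36,x-14,x+14)
cap=(s.astype(int)[:,:,2]-s.astype(int)[:,:,0]>3)&(g>90)&(g<175)
m=cap[205:245,225:262];ys,xs=np.nonzero(m);print("cap",xs.mean()+225,ys.mean()+205,len(xs),"home exp",proj("side",(.51,.047,.05)),"proud",proj("side",(.51,.047,.055)))
E
```

```text
[0.57668456 0.27743342 0.08502528] [-1.04551678  0.34436341 -1.74287218] [0.15986714 0.21907258 2.36071502]
171 258
250  40  35  37  45  50  52  73  60  79 137 163 175 199 200  98  48  48  50  47  54  65  62  61  58  49  53  51  54
252  38  35  33  33  51 132 191 145  65  58 126 138 139 137  97  49  51  52  48  53  55  58  52  49  49  49  54  52
254  36  37  36  34  41  92 137  76  37  50 142 150 152 149 147  64  50  51  54  51  51  49  52  53  52  52  52  52
256  34  36  36  33  36  84 136  93  45  46 112 147 150 146 145  86  67  47  46  48  50  49  51  51  55  51  49  43
258  38  36  35  35  34  70 136 105  52  42  88 146 149 149 143  91 142 138 111  55  46  47  48  52  52  48  38  37
260  34  36  36  35  32  49 125 122  64  41  77 144 151 148 143  86 139 141 134  56  48  52  51  59  50  46  41  39
262  34  38  36  38  35  36  94 138  80  38  59 141 150 151 144  93 137 142 135  63  42  49  50  57  53  51  42  38
264  34  35  34  34  37  38  67 118  82  45  53 137 150 151 144 101 113 138 137  74  54  53  49  58  54  49  38  35
266  38  37  37  41  39  34  33  41  35  34  42 107 146 
[... 986 characters left out ...]
6
284 174 251 244 239 238 238 240 240 240 238 238 240 241 242 239 239 241 240 240 241 240 238 238 238 237 237 238 242
286 254 244 239 237 239 239 238 238 239 240 239 238 238 240 239 238 239 239 240 241 240 237 237 237 236 237 238 237
288 249 242 240 238 237 238 238 238 238 237 239 240 238 238 237 239 240 239 238 238 240 242 240 238 235 237 238 237
290 252 244 240 240 240 239 238 237 237 238 237 237 239 240 238 236 238 239 239 239 236 238 240 242 240 236 239 240
292 202 246 246 241 240 241 240 239 237 238 238 238 237 238 239 240 239 236 238 240 241 239 238 241 243 249 249 197
cap 242.48387096774195 226.2258064516129 93 home exp [[242.42588691 225.54896322]] proud [[242.44966185 223.90585349]]
```

The cap is confirmed home: blob at (242.5,226.2), predicted (242.4,225.5). Next I set the tool down.

Call:
send_rows(
  dr=[
    [0, 0, 0],
    [0, 0, 0],
    [0, 0, 0],
    [0, 0, 0],
    [0, 0, 0],
    [0, 0, 0],
    [0, 0, 0],
    [0, 0, 0],
  ],
  xyz=[
    [0.1, 0.1, 0.7],
    [0.1, 0.1, 1.3],
    [0.1, 0.1, 1.8],
    [0.1, 0.1, 2.1],
    [0.1, 0.1, 2.3],
    [0.1, 0.1, 2.4],
    [0.1, 0.1, 2.4],
    [0.1, 0.1, 2.4],
  ],
  jaw=[15, 15, 15, 15, 15, 15, 15, 15],
)

```text
time_s: 23.9
eef_pos: [0.5806, 0.2795, 0.0654]
eef_rot: [0.0, 0.777, 0.63, 0.0]
wrist_force: [-0.2, 0.2, -1.6]
opening: 0.246
grasp_force: 58.8
```

Call:
send_rows(
  dr=[
    [0, 0, 0],
    [0, 0, 0],
    [0, 0, 0],
    [0, 0, 0],
    [0, 0, 0],
    [0, 0, 0],
    [0, 0, 0],
    [0, 0, 0],
  ],
  xyz=[
    [0, 0, 0.1],
    [0, 0, 0.2],
    [0, 0, 0.3],
    [0, 0, 0.4],
    [0, 0, 0.45],
    [0, 0, 0.45],
    [0, 0, 0.45],
    [0, 0, 0.45],
  ],
  jaw=[15, 15, 15, 15, 15, 15, 15, 15],
)

```text
time_s: 24.9
eef_pos: [0.5805, 0.2795, 0.0613]
eef_rot: [0.0, 0.777, 0.63, 0.0]
wrist_force: [-3.3, -0.9, 5.7]
opening: 0.245
grasp_force: 59.2
```

In contact. I'll release gently and retreat.

Call:
send_rows(
  dr=[
    [0, 0, 0],
    [0, 0, 0],
    [0, 0, 0],
    [0, 0, 0],
    [0, 0, 0],
    [0, 0, 0],
    [0, 0, 0],
    [0, 0, 0],
  ],
  xyz=[
    [0, 0, 0],
    [0, 0, 0],
    [0, 0, 0],
    [0, 0, 0],
    [0, 0, 0],
    [0, 0, 0],
    [0, 0, -1],
    [0, 0, -2],
  ],
  jaw=[30, 40, 50, 60, 60, 60, 60, 60],
)

```text
time_s: 25.9
eef_pos: [0.5807, 0.2796, 0.0817]
eef_rot: [0.0, 0.777, 0.63, 0.0]
wrist_force: [0.6, 0.3, -0.1]
opening: 0.599
grasp_force: 0.0
```

Call:
send_rows(
  dr=[
    [0, 0, 0],
    [0, 0, 0],
    [0, 0, 0],
    [0, 0, 0],
    [0, 0, 0],
    [0, 0, 0],
    [0, 0, 0],
    [0, 0, 0],
  ],
  xyz=[
    [0, 0, -2],
    [0, 0, -5],
    [0, 0, -9],
    [0, 0, -12],
    [0, 0, -12],
    [0, 0, -12],
    [0, 0, -12],
    [0, 0, -12],
  ],
  jaw=[60, 60, 60, 60, 60, 60, 60, 60],
)

```text
time_s: 26.9
eef_pos: [0.5798, 0.2793, 0.1995]
eef_rot: [-0.0, 0.777, 0.63, -0.001]
wrist_force: [-0.4, 0.1, -0.1]
opening: 0.604
grasp_force: 0.0
```

```bash
python3 - <<'E'
from h import *
s=shot("side","s9");print(ctrl.get_obs()["eef_pos"],ctrl.get_obs()["time_s"])
c=cv2.resize(s[150:310,130:330,::-1],None,fx=3.6,fy=3.6,interpolation=cv2.INTER_CUBIC);cv2.imwrite("pics/s9b.png",c)
E
```

```text
[0.57998349 0.27936273 0.19967301] 26.95
```

View pics/s9b.png

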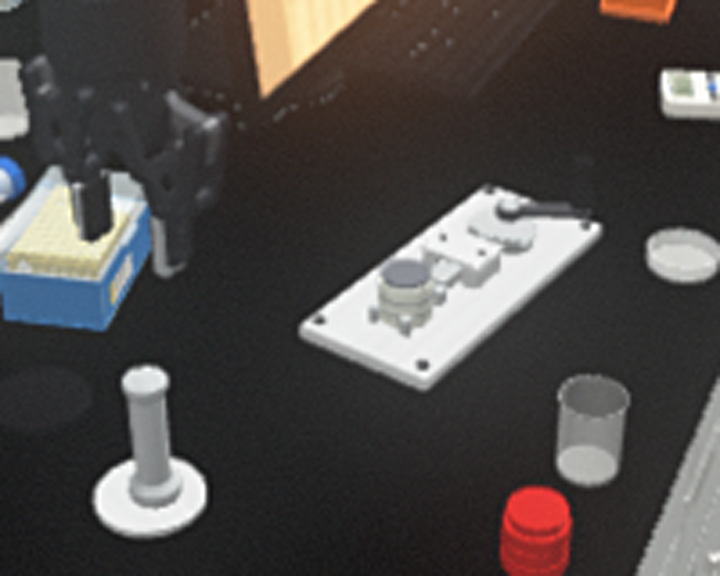

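The tool stands upright on its rest at (153,490). The cassette is clamped with its cap down at (405,273), the crank is unchanged, and the bystanders are where they were. I'll hand in.

```bash
python3 -c "
from bench import ctrl
print(ctrl.hand_in())"
```

```text
the job is handed in; nothing more can be done
None
```

I handed the job in at about 27 s, and the judge gave no verdict: the cassette is clamped in the dwell, the cap is pressed home with the tool, the tool stands upright on its rest, and the timer, petri dish and beaker look undisturbed.

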